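# Read a sample jar with the knob-triggered code reader

## Task

First turn the sample jar in its cup so that its orange mark squarely faces the reader's red window, and let it go there, standing in the cup. Then pick up the black knob, turn it so that its D-socket matches the flat on the brass D-shaft on top of the reader, push it fully home on the shaft, and press knob and shaft down against the spring, nearly to the stop. Finish like that: the gripper stays on the knob and keeps it pressed down, nothing is let go; leave the tape roll, the tub and the steel cup where they are.

Things in the scene. Friction and masses are not known exactly. Their poses are not given: they have to be found in the camera images.
- reader: Fixed code reader. Aluminium base plate 130 x 270 x 8 mm (x, y, z); origin at the centre of its underside on the table. On its +y half a grey tower 110 x 110 mm, top 78 mm above the table, centred at local y = 70 mm, the red window in its -y face, the brass shaft on the middle of its top. On its -y half a low black cup (local y = -65 mm) holds the jar. Position and yaw vary.
- window (a point): Centre of the red window (50 x 32 mm) in the tower's face, 50 mm above the table; the window looks along the reader's -y, towards the jar. Axes as the reader's.
- cup (a point): Centre of the floor of the jar's cup, 8 mm above the table: a ring of 56 mm inner diameter whose rim stands 10 mm above that floor. Axes as the reader's. It lies 77 mm from the window, measured level.
- jar: Loose white sample jar standing in the cup, 0.2 kg, 52 mm in diameter, 117 mm high with its cap. Origin at the centre of its underside, z up. Its +x side carries the orange mark with black bars. It faces the window when the jar's +x points along the reader's +y; at the start it is 0.6 to 1.5 rad anticlockwise (from above) from that.
- jar_cap (a point): Centre of the top of the jar's blue ribbed cap, 117 mm above the jar's underside. The cap is 42 mm in diameter and 22 mm high and is fixed to the jar: turning it turns the jar. An orange line on its top runs from the centre towards the marked side (+x).
- jar_mark (a point): Centre of the orange mark on the jar's side, 42 mm above the jar's underside.
- knob: Loose black cooker-style knob standing on its skirt (38 mm in diameter) on the table, 60 g, 44 mm high. Origin at the centre of its underside, z up. In the underside a D-shaped socket 15 mm deep: 16 mm in diameter, its flat 4 mm from the axis on the +x side, with a small lead-in. Position and yaw vary; it must be turned 0.2 to 1.5 rad clockwise (from above) to match the shaft.
- knob_top (a point): Centre of the top of the knob's bar grip, 44 mm above the knob's underside. The bar is 36 mm long (along the knob's x), 14 mm wide (along y) and spans 18.5 to 44 mm above the underside. A white pointer line runs on it from the centre to +x, the side of the socket's flat.
- shaft_tip (a point): Centre of the top of the upright brass D-shaft, z up, 102 mm above the table at rest. Shaft 14 mm in diameter, flat 3 mm from its axis on its +x side, which points along the reader's -x (roughly to the robot); it cannot turn. The knob fits with its +x along this +x, within about 8 degrees; fully home, its underside lies 15 mm below this point.
- shaft (a joint): How far the shaft is pressed down, m: 0 at rest, 0.007 at the stop. Spring: 2.4 N to start, 8 N at the stop.
- tape_roll: Loose bystander: beige roll of tape, 94 mm in diameter, 48 mm high, left front; origin under its centre.
- cap_tub: Loose bystander: white tub with green crown caps, 116 mm in diameter, 68 mm high, behind the reader; origin under its centre.
- steel_cup: Loose bystander: steel cup, 74 mm in diameter, 99 mm high, to the right; origin under its centre.
Not all that is in view belongs to the job. Leave any green look-alike of the jar alone.

How it is judged:
By the outcome, as a careful person would: the job done as asked, in the order asked, and still so for the second after the job is handed in, while the arm keeps its last pose, push and grip.
It also fails if it takes over 54 s, if anything falls off the work surface, if the arm or the gripper's body presses on something with over 40 N, if the wrist force passes 120 N, or if a joint passes its speed limit or range.

## Robot

A 6-joint arm with a two-finger parallel gripper is mounted at the origin on a cart in front of the work surface, level with it; the furniture and walls round the work are solid. World frame = base frame: x ahead of the robot, y to its left, z up, the work surface at z = 0. Lengths are in m, angles in rad, forces in N, time in s.
With the tool pointing down it reaches from about 0.3 to 0.775 m from the base axis. Payload 14.6 kg.
Tool frame: the origin (TCP) lies at the very end of the fingers, on their centre line; the grasp point (between the pads) lies 19 mm behind it; z points along the fingers, y is the line along which they close (so a half turn about z gives the same grasp; the last joint's range is limited). The gripper opens to 85 mm and grips with 20 to 120 N. Pads are 22 mm wide; open, the fingers measure 114 mm over their backs; the gripper's body (76 mm by 85 mm) begins 54 mm behind the grasp point. The pads swing forward as they close: fully open they stand 13 mm farther back than shut.
Start: joints at [-1.285, 0.3, 1.521, -0, 1.321, -0.067], TCP at [0.19, -0.516, 0.231] pointing down, gripper open.
Joint ranges: [-3.03, 3.03], [-0.79, 2.21], [0.23, 2.52], [-1.04, 4.18], [0, 3.07], [-2.55, 2.55]. Speed limits (rad/s): [2.22, 2.22, 2.57, 3.14, 3.14, 3.14].

## Interface

Orientations are given as a unit quaternion [x, y, z, w].
In Python, from station import env gives the robot as it stands. The module is installed in compiled form; this text tells all that it offers.
- The arm moves only by the tool carry_out, never from a script. Its argument "plan" is a list of rows, each an object of numbers: "gripper": the opening in per cent of the stroke, from 0 (shut) to 100 (fully open); "dx", "dy", "dz": the shift along the tool's x, y, z in units of 30 mm (1.0 is 30 mm); "yaw": the turn about the tool's z in units of pi rad (1.0 is pi rad). A call has 1 to 12 rows; each row shifts and turns the commanded pose from where the row before left it, along the tool's axes as they then stand; what a row does not reach is not made up. A row lasts 1/12 s, in which the tool goes at most 41.7 mm and 7.16 degrees, less where a joint would pass 70% of its speed; a pose out of reach is approached as far as the arm can. A call with a number of a shift or a turn outside -1 to 1 is refused whole. A call with a gripper value outside its range is refused whole. The fingers move at their own pace and stop on an object; the grip force is fixed at half the most. Time passes only in rows, so rows that do not move let the fingers close. It gives the time, the measured TCP pose, the force, the opening and the grip force at its end, in the units of the state.
- env.get_state(): the state, without advancing time (a new reading comes with each control period).
- env.capture(name): name is "scene" or "side" or "wrist"; returns a dict with "img" (384x512x3 uint8, red, green, blue), "vfov" (degrees; the focal length in pixels is half the picture's height over the tangent of half this angle, whatever the lens; pixels are square), "cx", "cy" (the principal point, pixels), "k1" (the pictures are not rectified: a ray, as slopes to the right and down, at radius r is drawn at 1 + k1 r^2 times it, then the intrinsics apply), "extrinsics" (4x4, takes a point from world to camera coordinates). Camera axes: x right, y down, z forward; pixel columns grow to the right and rows downward; lengths in m; the calibration is good to about 2 mm. A picture is of the moment at which its call begins. There is no depth.
- env.finish_job(): hands the job in; it is judged then, once.
The state is a dict: "t": time; "joints": joint angles; "qd": joint speeds; "effort": joint torques, N m; "tool_pos": TCP position; "tool_rot": TCP orientation; "force": force on the tool from outside, world axes, zero at the start; "wrist_torque": the same for the moment, N m; "grip_width": finger opening in m; "finger_force": force on a finger pad.
Only numpy, scipy, OpenCV 4.12 (cv2) and the standard library are available. Lean on these libraries where they do the work, as an engineer would, in place of code of your own. Each camera call takes 0.05 s, during which the arm holds its last target. There are 200 camera calls.

## Working session

There is one attempt and no reset: what is moved stays moved. The work goes in short steps, Python scripts to look and compute and a tool call to move; the robot and the scene stay as the last step left them, time stands still between calls to the robot, and variables do not carry over. Pictures are saved under pics/ and viewed, at most 10 in all, crops included, and the job is handed in when it is done.

Besides the shell and the picture viewer there is one more tool, called after "Call:" as name(argument=value, ...) on one line, values as JSON. carry_out: Moves the arm, as the interface text tells. Shifts and turns lie within -1 to 1; 1 stands for 30 mm of shift or pi rad of turn. Its arguments: {"type":"object","properties":{"plan":{"type":"array"}},"required":["plan"]}

```bash
mkdir -p pics; cat > h.py <<'E'
import numpy as np, cv2
from station import env
from scipy.spatial.transform import Rotation as R
def cap(n):
    c=env.capture(n); c['E']=np.array(c['extrinsics']); c['img']=np.array(c['img']); h=c['img'].shape[0]
    f=h/2/np.tan(np.radians(c['vfov'])/2); c['K']=np.array([[f,0,c['cx']],[0,f,c['cy']],[0,0,1]]); c['D']=np.array([c['k1'],0,0,0.]); return c
def save(c,name): cv2.imwrite('pics/'+name,c['img'][:,:,::-1])
def ray(c,uv):
    p=cv2.undistortPoints(np.array(uv,float).reshape(-1,1,2),c['K'],c['D']).reshape(-1,2)
    Rm=c['E'][:3,:3]; d=np.c_[p,np.ones(len(p))]@Rm; return -Rm.T@c['E'][:3,3],d
def plane(c,uv,z):
    o,d=ray(c,uv); return o+d*((z-o[2])/d[:,2])[:,None]
def proj(c,P):
    return cv2.projectPoints(np.array(P,float).reshape(-1,1,3),cv2.Rodrigues(c['E'][:3,:3])[0],c['E'][:3,3],c['K'],c['D'])[0].reshape(-1,2)
E
python3 - <<'E'
from h import *
s=env.get_state(); print(s)
a=cap('scene');b=cap('side');w=cap('wrist')
for c,n in((a,'scene0.png'),(b,'side0.png'),(w,'w0.png')): print(n,c['vfov'],c['k1'],-c['E'][:3,:3].T@c['E'][:3,3])
save(a,'scene0.png')
cv2.imwrite('pics/sw0.png',cv2.resize(np.hstack([b['img'],w['img']]),(800,300))[:,:,::-1])
E
```

```text
{'t': 0.0, 'joints': array([-1.28462644e+00,  3.00505854e-01,  1.52160934e+00, -4.43401131e-05,
        1.32066002e+00, -6.65954359e-02]), 'qd': array([-0.00151626, -0.00025655, -0.00017218,  0.0001402 , -0.00110775,
       -0.00041683]), 'effort': array([ 1.26970903e-03, -5.43500483e+01, -3.61793876e+01, -4.06475834e-06,
        3.98928649e-03,  8.43540917e-07]), 'tool_pos': array([ 0.18994501, -0.5159093 ,  0.23069029]), 'tool_rot': array([ 9.84483727e-01,  1.75474899e-01, -8.61321149e-05, -5.85366170e-04]), 'force': array([-0.1102844 , -0.17907031,  0.63393099]), 'wrist_torque': array([-0.00122975, -0.0542344 , -0.04044757]), 'finger_force': 0.0, 'grip_width': 0.08560030588874469}
scene0.png 44.20038289581695 -0.07478824801480306 [1.08283216 0.55623928 1.55504331]
side0.png 43.85200758334508 0.04840474924245042 [-0.14057086 -1.30202427  0.99209069]
w0.png 62.913132493522994 -0.061353861717226385 [ 0.26860611 -0.48654102  0.37367135]
```

View pics/scene0.png

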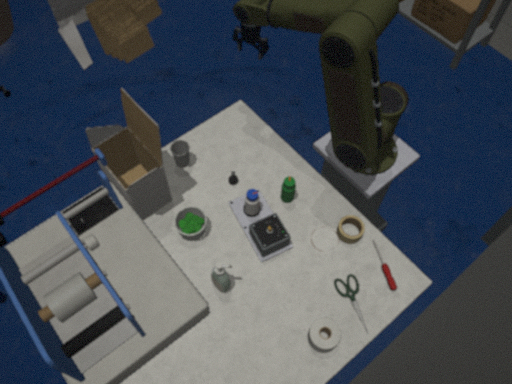

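View pics/sw0.png

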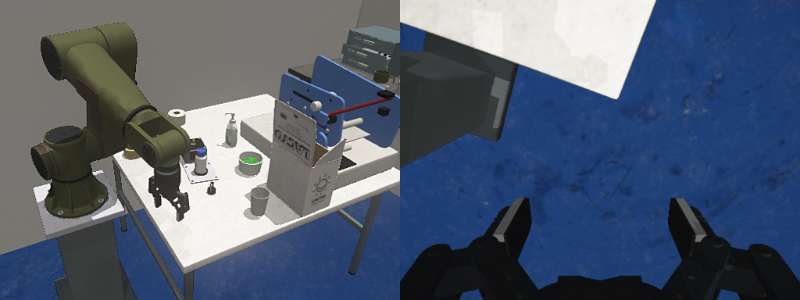

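The scene view shows the jar cap at (252,192), the knob at (234,179), the shaft at (268,230), and the green look-alike at (288,190). I'll work out rough positions from these and look at an enlarged crop.

```bash
python3 - <<'E'
from h import *
a=cap('scene')
for n,uv,z in(('cap',(252,192),.125),('knob',(234,179),.03),('shaft',(268,230),.1),('green',(289,181),.12),('tape',(350,229),.048),('steel',(180,148),.099),('tub',(190,220),.06)):
    print(n,plane(a,uv,z).round(3))
cv2.imwrite('pics/crop.png',cv2.resize(a['img'][155:275,210:310],(600,720)[:2] if 0 else (500,600),interpolation=cv2.INTER_CUBIC)[:,:,::-1])
E
```

```text
cap [[ 0.535 -0.082  0.125]]
knob [[ 0.515 -0.212  0.03 ]]
shaft [[0.579 0.057 0.1  ]]
green [[ 0.402 -0.036  0.12 ]]
tape [[0.333 0.221 0.048]]
steel [[ 0.614 -0.415  0.099]]
tub [[ 0.754 -0.161  0.06 ]]
```

View pics/crop.png

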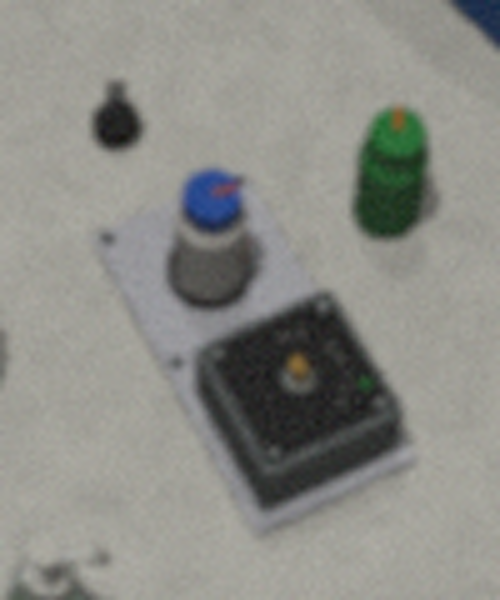

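The crop shows the jar cap at about (252,194) in the full image, with its orange line pointing towards (258,191). The shaft top is at (269.6,227) and the knob at (233,179). I'll move the wrist camera above this group.

Call:
carry_out(plan=[{"gripper":100,"dx":0.9,"dy":-0.65,"dz":-0.3},{"gripper":100,"dx":0.9,"dy":-0.65,"dz":-0.3},{"gripper":100,"dx":0.9,"dy":-0.65,"dz":-0.3},{"gripper":100,"dx":0.9,"dy":-0.65,"dz":-0.3},{"gripper":100,"dx":0.9,"dy":-0.65,"dz":-0.3},{"gripper":100,"dx":0.9,"dy":-0.65,"dz":-0.3},{"gripper":100,"dx":0.9,"dy":-0.65,"dz":-0.3},{"gripper":100,"dx":0.9,"dy":-0.65,"dz":-0.3},{"gripper":100,"dx":0.9,"dy":-0.65,"dz":-0.3},{"gripper":100,"dx":0.9,"dy":-0.65,"dz":-0.3},{"gripper":100,"dx":0.9,"dy":-0.65,"dz":-0.3},{"gripper":100,"dx":0.9,"dy":-0.65,"dz":-0.3}])

```text
validation failed for argument at $.pl...
```

Call:
carry_out(plan=[{"gripper":100,"dx":0.9,"dy":-0.65,"dz":-0.3},{"gripper":100,"dx":0.9,"dy":-0.65,"dz":-0.3},{"gripper":100},{"gripper":100},{"gripper":100}])

```text
validation failed for argument at $.pl...
```

```bash
python3 - <<'E'
from h import *
s=env.get_state(); print(s['t'],s['tool_pos'],s['joints'].round(2),s['qd'].max())
w=cap('wrist'); save(w,'w1.png'); np.savez('w1.npz',**{k:w[k] for k in('img','E','K','D')})
print(w['E'][:3,:3].round(3),-w['E'][:3,:3].T@w['E'][:3,3])
E
```

```text
0.2 [ 0.19000748 -0.515991    0.23094302] [-1.28  0.3   1.52  0.    1.32 -0.07] 0.0009739037216166002
[[ 0.347 -0.938 -0.001]
 [-0.886 -0.328  0.327]
 [-0.307 -0.113 -0.945]] [ 0.26861262 -0.48656258  0.37383816]
```

View pics/w1.png

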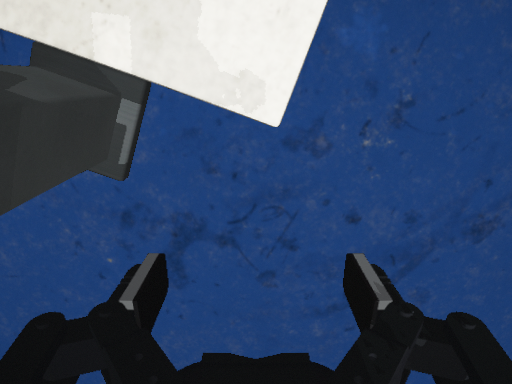

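The arm did not move, because the plan was refused; the picture still shows the start view. I'll try again with every field given.

Call:
carry_out(plan=[{"gripper":100,"dx":0.9,"dy":-0.65,"dz":-0.3,"yaw":0},{"gripper":100,"dx":0.9,"dy":-0.65,"dz":-0.3,"yaw":0},{"gripper":100,"dx":0.9,"dy":-0.65,"dz":-0.3,"yaw":0},{"gripper":100,"dx":0.9,"dy":-0.65,"dz":-0.3,"yaw":0},{"gripper":100,"dx":0.9,"dy":-0.65,"dz":-0.3,"yaw":0},{"gripper":100,"dx":0.9,"dy":-0.65,"dz":-0.3,"yaw":0},{"gripper":100,"dx":0.9,"dy":-0.65,"dz":-0.3,"yaw":0},{"gripper":100,"dx":0.9,"dy":-0.65,"dz":-0.3,"yaw":0},{"gripper":100,"dx":0.9,"dy":-0.65,"dz":-0.3,"yaw":0},{"gripper":100,"dx":0.9,"dy":-0.65,"dz":-0.3,"yaw":0},{"gripper":100,"dx":0.9,"dy":-0.65,"dz":-0.3,"yaw":0},{"gripper":100,"dx":0.9,"dy":-0.65,"dz":-0.3,"yaw":0}])

```text
t: 1.25
tool_pos: [0.4138, -0.183, 0.3398]
tool_rot: [0.984, 0.175, 0.0, 0.0]
force: [1.0, -0.3, 0.9]
grip_width: 0.0857
finger_force: 0.0
```

Call:
carry_out(plan=[{"gripper":100,"dx":0.9,"dy":-0.65,"dz":-0.3,"yaw":0},{"gripper":100,"dx":0.9,"dy":-0.65,"dz":-0.3,"yaw":0},{"gripper":100,"dx":0,"dy":0,"dz":0,"yaw":0},{"gripper":100,"dx":0,"dy":0,"dz":0,"yaw":0},{"gripper":100,"dx":0,"dy":0,"dz":0,"yaw":0}])

```text
t: 1.67
tool_pos: [0.4501, -0.1296, 0.3569]
tool_rot: [0.984, 0.176, -0.0, -0.0]
force: [-0.6, 0.7, -0.2]
grip_width: 0.0853
finger_force: 0.0
```

```bash
python3 - <<'E'
from h import *
s=env.get_state(); print(s['t'],s['tool_pos'],s['joints'].round(2),s['qd'].max())
w=cap('wrist'); save(w,'w2.png'); np.savez('w2.npz',**{k:w[k] for k in('img','E','K','D')})
E
```

```text
1.6667 [ 0.45014377 -0.12958342  0.35689244] [-0.36  0.05  1.53 -0.    1.57  0.86] 0.0068725623907226665
```

View pics/w2.png

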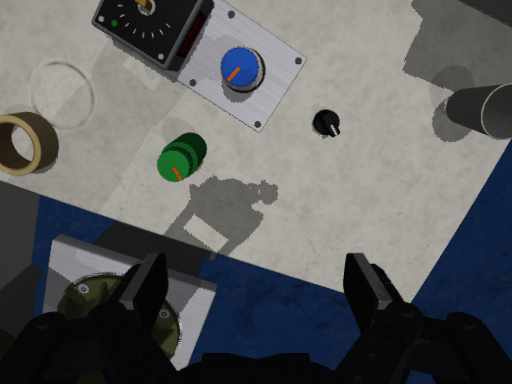

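The wrist view shows the cap at (240,67) with its line ending near (229,79). The knob top is at (327,122) with its pointer running to (338,132). The shaft is at (145,5), and the plate screws are at about (298,61), (258,124), (231,14) and (193,82).

```bash
cat >> h.py <<'E'
def mask(c,hr,s,v,box):
    H=cv2.cvtColor(c['img'],cv2.COLOR_RGB2HSV); m=cv2.inRange(H,(hr[0],s,v),(hr[1],255,255)); o=np.zeros_like(m)
    x0,y0,x1,y1=box; o[y0:y1,x0:x1]=m[y0:y1,x0:x1]; return o
def pts(m): y,x=np.nonzero(m); return np.c_[x,y].astype(float)
E
python3 - <<'E'
from h import *
d=np.load('w2.npz'); c=dict(d)
az=lambda v:np.degrees(np.arctan2(v[1],v[0]))
P=plane(c,[(298,61),(258,124),(231,14),(193,82)],.008); print(P.round(4))
print('reader y az',az(P[2]-P[0]),az(P[3]-P[1]),'x az',az(P[0]-P[1]),az(P[2]-P[3]))
b=mask(c,(105,125),150,60,(200,30,280,110)); (cc,r)=cv2.minEnclosingCircle(pts(b).astype(np.float32)); print('cap px',cc,r,plane(c,[cc],.12))
o=pts(mask(c,(3,18),150,120,(215,50,265,100))); q=plane(c,o,.125); print(len(o),o.min(0),o.max(0),o.mean(0))
m=q.mean(0);u=np.linalg.svd(q-m)[2][0]; print('line az',az(u),m)
H=plane(c,[(327,119),(338,132)],.044); print('knob',H,az(H[1]-H[0]))
print('shaft',plane(c,[(145,5)],.102))
E
```

```text
[[ 0.5799 -0.1478  0.008 ]
 [ 0.4735 -0.1249  0.008 ]
 [ 0.6052 -0.0351  0.008 ]
 [ 0.4984 -0.012   0.008 ]]
reader y az 77.36474722627243 77.58542860876385 x az -12.129753281037258 -12.201592986823144
cap px (239.2766571044922, 66.61675262451172) 19.658348083496094 [[ 0.53939688 -0.07666566  0.12      ]]
52 [227.  67.] [239.  80.] [233.07692308  73.67307692]
line az 157.87669019999115 [ 0.52972849 -0.07291956  0.125     ]
knob [[ 0.51884617 -0.21315303  0.044     ]
 [ 0.50753948 -0.23584958  0.044     ]] -116.48101030214114
shaft [[0.56671828 0.04834847 0.102     ]]
```

Call:
carry_out(plan=[{"gripper":100,"dx":0.67,"dy":-0.13,"dz":1.0,"yaw":0},{"gripper":100,"dx":0.67,"dy":-0.13,"dz":1.0,"yaw":0},{"gripper":100,"dx":0.67,"dy":-0.13,"dz":1.0,"yaw":0},{"gripper":100,"dx":0.67,"dy":-0.13,"dz":1.0,"yaw":0},{"gripper":100,"dx":0.67,"dy":-0.13,"dz":1.0,"yaw":0},{"gripper":100,"dx":0,"dy":0,"dz":0,"yaw":-0.036},{"gripper":100,"dx":0,"dy":0,"dz":0,"yaw":-0.036},{"gripper":100,"dx":0,"dy":0,"dz":0,"yaw":-0.036},{"gripper":100,"dx":0,"dy":0,"dz":0,"yaw":-0.036},{"gripper":100,"dx":0,"dy":0,"dz":0,"yaw":-0.036},{"gripper":100,"dx":0,"dy":0,"dz":0,"yaw":-0.036},{"gripper":100,"dx":0,"dy":0,"dz":0,"yaw":-0.036}])

```text
t: 2.72
tool_pos: [0.5374, -0.0777, 0.207]
tool_rot: [0.84, 0.543, -0.0, -0.0]
force: [0.3, -0.4, -0.4]
grip_width: 0.0852
finger_force: 0.0
```

Call:
carry_out(plan=[{"gripper":100,"dx":0,"dy":0,"dz":0,"yaw":0},{"gripper":100,"dx":0,"dy":0,"dz":0,"yaw":0},{"gripper":100,"dx":0,"dy":0,"dz":0,"yaw":0}])

```text
t: 2.97
tool_pos: [0.5378, -0.077, 0.2072]
tool_rot: [0.842, 0.54, -0.0, -0.0]
force: [0.0, 0.8, -0.7]
grip_width: 0.0855
finger_force: 0.0
```

```bash
python3 - <<'E'
from h import *
s=env.get_state(); Rm=R.from_quat(s['tool_rot']).as_matrix(); print(s['t'],s['tool_pos'],s['joints'].round(2),Rm.round(3))
w=cap('wrist'); save(w,'w3.png'); np.savez('w3.npz',**{k:w[k] for k in('img','E','K','D')})
E
```

```text
2.9667 [ 0.53776129 -0.07695019  0.20717553] [-0.21  0.31  1.57 -0.    1.27  0.22] [[ 0.418  0.909 -0.   ]
 [ 0.909 -0.418 -0.   ]
 [-0.    -0.    -1.   ]]
```

View pics/w3.png

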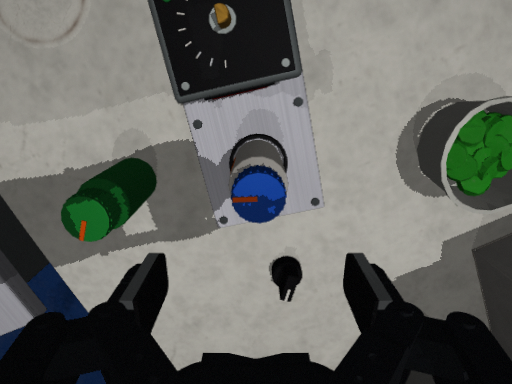

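This view shows the cap top at about (259,195), with its orange line from (258,199) to (232,200). The plate screws are at (298,102), (198,124), (315,202) and (223,220). The shaft tip is near (222,15) and the knob at (286,270).

```bash
python3 - <<'E'
from h import *
c=dict(np.load('w3.npz'))
az=lambda v:np.degrees(np.arctan2(v[1],v[0]))
P=plane(c,[(298,102),(198,124),(315,202),(223,220)],.009); print(P.round(4))
print('reader y az',az(P[0]-P[2]),az(P[1]-P[3]),'x az',az(P[0]-P[1]),az(P[2]-P[3]))
T=plane(c,[(285,63),(185,86)],.078); print('tower screws',T,az(T[0]-T[1]))
o=pts(mask(c,(3,18),150,100,(225,185,270,215))); q=plane(c,o,.125); print(len(o),o.min(0),o.max(0))
m=q.mean(0);u=np.linalg.svd(q-m)[2][0]; print('line az',az(u)); s=(q-m)@u; print('ends',m+u*s.min(),m+u*s.max())
b=mask(c,(100,128),150,50,(215,150,300,235)); x,y,w_,h_=cv2.boundingRect(b); print('bbox',x,y,w_,h_)
# shaft tip, brass
br=pts(mask(c,(8,25),100,60,(205,0,245,40))); print('brass',br.min(0),br.max(0),br.mean(0))
print('shaft',plane(c,[(222,8),(222,14),(222,18)],.102))
H=plane(c,[(286,270)],.044); print('knob',H)
E
```

```text
[[ 0.6054 -0.0355  0.009 ]
 [ 0.4989 -0.012   0.009 ]
 [ 0.5809 -0.1483  0.009 ]
 [ 0.4731 -0.1241  0.009 ]]
reader y az 77.73840513321026 77.03133438093846 x az -12.482247687152446 -12.61598149789457
tower screws [[0.60089625 0.0045324  0.078     ]
 [0.51856818 0.02272855 0.078     ]] -12.463149463488492
102 [233. 197.] [256. 201.]
line az 158.39391572367964
ends [ 0.5380005  -0.07648563  0.125     ] [ 0.52145493 -0.06993274  0.125     ]
bbox 231 165 55 58
brass [214.   3.] [230.  23.] [221.09482759  12.35344828]
shaft [[0.57240608 0.05684203 0.102     ]
 [0.57067929 0.0533209  0.102     ]
 [0.56952057 0.05095984 0.102     ]]
knob [[ 0.5204765  -0.19675835  0.044     ]]
```

Call:
carry_out(plan=[{"gripper":100,"dx":0,"dy":0,"dz":0.93,"yaw":0},{"gripper":100,"dx":0,"dy":0,"dz":0.93,"yaw":0},{"gripper":100,"dx":0,"dy":0,"dz":0.93,"yaw":0},{"gripper":100,"dx":0,"dy":0,"dz":0.93,"yaw":0},{"gripper":100,"dx":0,"dy":0,"dz":0,"yaw":0},{"gripper":60,"dx":0,"dy":0,"dz":0,"yaw":0},{"gripper":40,"dx":0,"dy":0,"dz":0,"yaw":0},{"gripper":30,"dx":0,"dy":0,"dz":0,"yaw":0},{"gripper":30,"dx":0,"dy":0,"dz":0,"yaw":0},{"gripper":30,"dx":0,"dy":0,"dz":0,"yaw":0},{"gripper":30,"dx":0,"dy":0,"dz":0,"yaw":0}])

```text
t: 3.93
tool_pos: [0.539, -0.0765, 0.0977]
tool_rot: [0.841, 0.541, 0.001, 0.001]
force: [0.2, 0.4, 7.4]
grip_width: 0.0403
finger_force: 59.8
```

Call:
carry_out(plan=[{"gripper":30,"dx":0,"dy":0,"dz":-0.08,"yaw":0.0375},{"gripper":30,"dx":0,"dy":0,"dz":0,"yaw":0.0375},{"gripper":30,"dx":0,"dy":0,"dz":0,"yaw":0.0375},{"gripper":30,"dx":0,"dy":0,"dz":0,"yaw":0.0375},{"gripper":30,"dx":0,"dy":0,"dz":0,"yaw":0.0375},{"gripper":30,"dx":0,"dy":0,"dz":0,"yaw":0.0375},{"gripper":30,"dx":0,"dy":0,"dz":0,"yaw":0.0375},{"gripper":30,"dx":0,"dy":0,"dz":0,"yaw":0.0375},{"gripper":30,"dx":0,"dy":0,"dz":0,"yaw":0.0375},{"gripper":30,"dx":0,"dy":0,"dz":0,"yaw":0.0375},{"gripper":30,"dx":0,"dy":0,"dz":0,"yaw":0.0375},{"gripper":30,"dx":0,"dy":0,"dz":0,"yaw":0.0375}])

```text
t: 4.93
tool_pos: [0.5383, -0.0764, 0.099]
tool_rot: [0.991, -0.137, 0.001, 0.0]
force: [1.4, -0.3, -2.9]
grip_width: 0.0406
finger_force: 60.7
```

Call:
carry_out(plan=[{"gripper":30,"dx":0,"dy":0,"dz":0,"yaw":0},{"gripper":30,"dx":0,"dy":0,"dz":0,"yaw":0},{"gripper":30,"dx":0,"dy":0,"dz":0,"yaw":0}])

```text
t: 5.18
tool_pos: [0.5382, -0.0763, 0.0986]
tool_rot: [0.991, -0.132, 0.0, -0.0]
force: [1.4, 0.6, -1.3]
grip_width: 0.0406
finger_force: 60.7
```

```bash
python3 - <<'E'
from h import *
s=env.get_state(); Rm=R.from_quat(s['tool_rot']).as_matrix(); print(s['t'],s['tool_pos'],s['joints'].round(2),np.degrees(np.arctan2(Rm[1,0],Rm[0,0])))
c=cap('wrist'); m=mask(c,(3,18),150,100,(0,0,512,384)); n,l,st,ce=cv2.connectedComponentsWithStats(m); print([(st[i],ce[i].round(1)) for i in range(1,n) if st[i,4]>20])
E
```

```text
5.1833 [ 0.53824062 -0.07628585  0.09856286] [-0.21  0.43  1.67  0.    1.04  1.63] -15.199124106601538
[(array([210, 285,  43,   8, 302], dtype=int32), array([231. , 288.7]))]
```

```bash
python3 - <<'E'
from h import *
c=cap('wrist'); o=pts(mask(c,(3,18),150,100,(200,275,260,300)))
q=plane(c,o,.1255);m=q.mean(0);u=np.linalg.svd(q-m)[2][0]; az=np.degrees(np.arctan2(u[1],u[0])); print('az',az, 'err to 77.5',az-77.5); s=(q-m)@u; print(m+u*s.min(),m+u*s.max())
E
```

```text
az 76.97893225619745 err to 77.5 -0.5210677438025471
[ 0.53707503 -0.07442246  0.1255    ] [ 0.54130132 -0.05614706  0.1255    ]
```

Call:
carry_out(plan=[{"gripper":30,"dx":0,"dy":0,"dz":0.06,"yaw":0},{"gripper":30,"dx":0,"dy":0,"dz":0,"yaw":0},{"gripper":60,"dx":0,"dy":0,"dz":0,"yaw":0},{"gripper":100,"dx":0,"dy":0,"dz":0,"yaw":0},{"gripper":100,"dx":0,"dy":0,"dz":0,"yaw":0},{"gripper":100,"dx":0,"dy":0,"dz":0,"yaw":0},{"gripper":100,"dx":0,"dy":0,"dz":-0.5,"yaw":0},{"gripper":100,"dx":0,"dy":0,"dz":-1,"yaw":0},{"gripper":100,"dx":0,"dy":0,"dz":-1,"yaw":0},{"gripper":100,"dx":0,"dy":0,"dz":-1,"yaw":0},{"gripper":100,"dx":0,"dy":0,"dz":0,"yaw":0},{"gripper":100,"dx":0,"dy":0,"dz":0,"yaw":0}])

```text
t: 6.28
tool_pos: [0.5385, -0.0764, 0.2026]
tool_rot: [0.991, -0.134, 0.001, 0.0]
force: [0.1, -0.4, -1.4]
grip_width: 0.0856
finger_force: 0.0
```

```bash
python3 - <<'E'
from h import *
s=env.get_state(); Rm=R.from_quat(s['tool_rot']).as_matrix(); print(s['t'],s['tool_pos'],s['grip_width'],Rm.round(3))
c=cap('wrist'); save(c,'w4.png'); np.savez('w4.npz',**{k:c[k] for k in('img','E','K','D')})
E
```

```text
6.2833 [ 0.53845334 -0.07639209  0.20262051] 0.08555879512439894 [[ 0.964 -0.266  0.003]
 [-0.266 -0.964 -0.001]
 [ 0.003 -0.    -1.   ]]
```

View pics/w4.png

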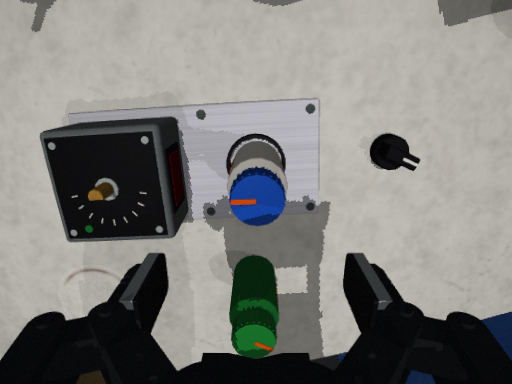

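The orange line on the cap runs from (256,201) to (231,202), towards the window at (175,175). The tower's four screws are at (52,146), (145,140), (70,236) and (159,229). The knob is at (388,152), pointing to (418,166).

```bash
python3 - <<'E'
from h import *
c=dict(np.load('w4.npz'))
az=lambda v:np.degrees(np.arctan2(v[1],v[0]))
o=pts(mask(c,(3,18),150,100,(222,190,270,212)))
q=plane(c,o,.125);m=q.mean(0);u=np.linalg.svd(q-m)[2][0]; print('jar az',az(u))
P=plane(c,[(201,114),(310,108),(210,211),(310,206)],.009); print('reader y',az(P[0]-P[1]),az(P[2]-P[3]),'x',az(P[0]-P[2])+90,az(P[1]-P[3])+90)
T=plane(c,[(52,146),(145,140),(70,236),(159,229)],.079); print(T.round(4),T.mean(0),az(T[0]-T[1]),az(T[2]-T[3]),az(T[0]-T[2])+90,az(T[1]-T[3])+90)
# gold tip
b=pts(mask(c,(10,25),120,60,(80,175,120,205))); print('brass',b.min(0),b.max(0)); print(plane(c,[(96,196)],.102))
print('knob',plane(c,[(397,153)],.044),plane(c,[(388,152)],.01), az((plane(c,[(418,166)],.044)-plane(c,[(402,157)],.044))[0]))
E
```

```text
jar az 76.91906549667915
reader y 77.76129243009775 77.73740151982966 x 77.0164594521933 77.79376373202223
[[0.6185 0.0871 0.079 ]
 [0.6004 0.0048 0.079 ]
 [0.5338 0.1109 0.079 ]
 [0.5183 0.0233 0.079 ]] [0.56775846 0.05652738 0.079     ] 77.66473454633024 79.92173052941602 74.29598178229851 77.26595881659281
brass [ 88. 183.] [111. 200.]
[[0.56945237 0.05365508 0.102     ]]
knob [[ 0.52048339 -0.21681307  0.044     ]] [[ 0.51313196 -0.22053913  0.01      ]] -132.26182416296825
```

Call:
carry_out(plan=[{"gripper":100,"dx":0.1,"dy":0.92,"dz":0,"yaw":0},{"gripper":100,"dx":0.1,"dy":0.92,"dz":0,"yaw":0},{"gripper":100,"dx":0.1,"dy":0.92,"dz":0,"yaw":0},{"gripper":100,"dx":0.1,"dy":0.92,"dz":0,"yaw":0},{"gripper":100,"dx":0.1,"dy":0.92,"dz":0,"yaw":0},{"gripper":100,"dx":0,"dy":0,"dz":0,"yaw":-0.039},{"gripper":100,"dx":0,"dy":0,"dz":0,"yaw":-0.039},{"gripper":100,"dx":0,"dy":0,"dz":0,"yaw":-0.039},{"gripper":100,"dx":0,"dy":0,"dz":0,"yaw":-0.039},{"gripper":100,"dx":0,"dy":0,"dz":0,"yaw":-0.039},{"gripper":100,"dx":0,"dy":0,"dz":0,"yaw":-0.039}])

```text
t: 7.25
tool_pos: [0.5152, -0.2131, 0.1996]
tool_rot: [0.972, 0.234, -0.001, -0.001]
force: [-0.7, 0.9, 0.0]
grip_width: 0.0853
finger_force: 0.0
```

Call:
carry_out(plan=[{"gripper":100,"dx":0,"dy":0,"dz":0.4,"yaw":-0.039},{"gripper":100,"dx":0,"dy":0,"dz":0.4,"yaw":-0.039},{"gripper":100,"dx":0,"dy":0,"dz":0.4,"yaw":-0.039},{"gripper":100,"dx":0,"dy":0,"dz":0.4,"yaw":-0.039},{"gripper":100,"dx":0,"dy":0,"dz":0.4,"yaw":-0.039},{"gripper":100,"dx":0,"dy":0,"dz":0,"yaw":0},{"gripper":100,"dx":0,"dy":0,"dz":0,"yaw":0},{"gripper":100,"dx":0,"dy":0,"dz":0,"yaw":0}])

```text
t: 7.92
tool_pos: [0.5158, -0.2133, 0.1413]
tool_rot: [0.859, 0.512, -0.0, -0.0]
force: [0.5, -0.8, -0.8]
grip_width: 0.0853
finger_force: 0.0
```

```bash
python3 - <<'E'
from h import *
s=env.get_state(); Rm=R.from_quat(s['tool_rot']).as_matrix(); print(s['t'],s['tool_pos'],Rm[:2].round(3))
c=cap('wrist'); save(c,'w5.png'); np.savez('w5.npz',**{k:c[k] for k in('img','E','K','D')})
E
```

```text
7.9167 [ 0.51576172 -0.2133278   0.14134796] [[ 0.476  0.879 -0.   ]
 [ 0.879 -0.476  0.   ]]
```

View pics/w5.png

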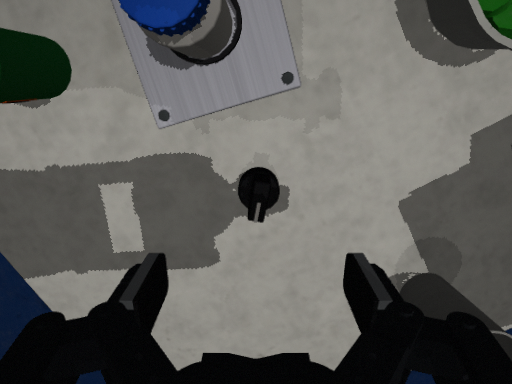

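The knob's skirt is centred at (259,189). Its pointer runs from about (259,203) to (257,220), near the line of the tool's x.

```bash
python3 - <<'E'
from h import *
c=dict(np.load('w5.npz'))
g=cv2.cvtColor(c['img'],cv2.COLOR_RGB2GRAY)
d=(g<70).astype(np.uint8); n,l,st,ce=cv2.connectedComponentsWithStats(d); k=l[188,258]; print(st[k],ce[k])
f=np.zeros_like(d); cs,_=cv2.findContours((l==k).astype(np.uint8),0,2); cv2.drawContours(f,[cv2.convexHull(cs[0])],-1,1,-1)
p=pts((f==1)&(g>=90)); p=p[(p[:,1]>196)&(p[:,1]<219)&(abs(p[:,0]-258)<4)]; print(len(p),p.min(0),p.max(0))
q=plane(c,p,.044); m=q.mean(0);u=np.linalg.svd(q-m)[2][0]; s=(q-m)@u; print('az',np.degrees(np.arctan2(u[1],u[0])),m+u*s.min(),m+u*s.max())
print(plane(c,[(259,189)],.004), plane(c,[(248,221.5),(266,221.5)],.044))
print(g[192:226,246:270])
E
```

```text
[ 238  167   42   55 1623] [258.06469501 191.06284658]
29 [255. 203.] [259. 218.]
az -128.37169567667078 [ 0.51309866 -0.22213028  0.044     ] [ 0.50462197 -0.23283605  0.044     ]
[[ 0.51332444 -0.22378703  0.004     ]] [[ 0.49767262 -0.23266367  0.044     ]
 [ 0.51095668 -0.2398244   0.044     ]]
[[  8   7   7   5   4   3   1   8  13  15  13  14  15  14  14  12  13  15
   13  16  17  15   8   3]
 [ 11   8   5   7   1   1   2   4  10  12  10  13  14  14  12   9  10  13
   15  16  13  13   7   4]
 [  7   6   5   5   5   2   2   4   7   7   7   7  11   7   8   6   6  12
   13  14  12  11  10   6]
 [  7   8   4   2   3   4   5   6   8   7   7   8   7   7   6   8   8   9
   14  16  14  11   8   4]
 [  8   9   8   3   4   4   2   4   7   9   9   8   6   9   7   7   5   6
    8  14  14  12   6   5]
 [  8   8   8   5   2   4   4   6   8   6   7   8   6   7   8   5   8   6
    6  14  10   8   4  10]
 [  8   8   7   8   2   3   5   7   7   6  10   9  10   6   8   6   6   5
    8   7  12   6   4   7]
 [  9   5   4   5   4   2   6   7  10   8   9   7   8   3  11   8   7   7
    7   6   8   3  
[... 1934 characters left out ...]
27  39  13   7   8   6  27  74  95  91  77   7   5   5   7   5  42
  116 145 144 143 142 142]
 [143 135 107  71  65  62  45  50  79  93  88  58   5   7   7   6   8  50
  123 145 145 142 143 143]
 [144 141 142 143 145 139 113 103  96  95  92  83  46  43  15  15  27  83
  147 148 146 147 145 146]
 [144 143 143 143 145 144 143 139 117 116 115 135 118 112  77  77  86 125
  148 147 146 146 147 146]
 [144 143 142 143 143 142 142 143 145 147 148 149 150 149 148 148 147 148
  149 148 146 145 144 147]
 [143 143 145 144 144 146 143 146 146 147 147 149 149 148 148 147 149 148
  149 148 146 145 145 144]
 [142 142 144 144 146 146 146 147 147 148 149 149 148 149 147 148 148 147
  148 146 147 143 143 144]]
```

```bash
python3 - <<'E'
from h import *
c=dict(np.load('w5.npz'))
q=plane(c,[(258.6,202),(255.1,220.5)],.044); v=q[1]-q[0]; az=np.degrees(np.arctan2(v[1],v[0])); print(q,np.linalg.norm(v),az)
s=env.get_state(); Rm=R.from_quat(s['tool_rot']).as_matrix(); ta=np.degrees(np.arctan2(Rm[1,0],Rm[0,0]))
print('tool az',ta,'yaw units (cw+)',((ta-(az+180))+90)%180-90)
ct=q[0]+v/np.linalg.norm(v)*0; d=np.array([*ct[:2],0])-[*s['tool_pos'][:2],0]; print('shift in tool/30',(Rm.T@d)/.03)
E
```

```text
[[ 0.51375857 -0.22144002  0.044     ]
 [ 0.50334924 -0.23467957  0.044     ]] 0.016841613298956934 -128.17549108646796
tool az 61.59526130693265 yaw units (cw+) 9.770752393400613
shift in tool/30 [-2.69828737e-01  6.40450607e-02  2.55503220e-05]
```

Call:
carry_out(plan=[{"gripper":100,"dx":-0.3,"dy":0.06,"dz":0,"yaw":0},{"gripper":100,"dx":0,"dy":0,"dz":0.5,"yaw":0.027},{"gripper":100,"dx":0,"dy":0,"dz":0.87,"yaw":0.027},{"gripper":100,"dx":0,"dy":0,"dz":0.87,"yaw":0},{"gripper":100,"dx":0,"dy":0,"dz":0.87,"yaw":0},{"gripper":100,"dx":0,"dy":0,"dz":0.86,"yaw":0},{"gripper":60,"dx":0,"dy":0,"dz":0,"yaw":0},{"gripper":30,"dx":0,"dy":0,"dz":0,"yaw":0},{"gripper":0,"dx":0,"dy":0,"dz":0,"yaw":0},{"gripper":0,"dx":0,"dy":0,"dz":0,"yaw":0},{"gripper":0,"dx":0,"dy":0,"dz":0,"yaw":0},{"gripper":0,"dx":0,"dy":0,"dz":0,"yaw":0}])

```text
t: 8.97
tool_pos: [0.5136, -0.2224, 0.0235]
tool_rot: [0.899, 0.439, 0.001, 0.001]
force: [-2.4, 2.0, 35.1]
grip_width: 0.0128
finger_force: 58.8
```

Call:
carry_out(plan=[{"gripper":0,"dx":0,"dy":0,"dz":0,"yaw":0},{"gripper":0,"dx":0,"dy":0,"dz":0,"yaw":0},{"gripper":0,"dx":0,"dy":0,"dz":0,"yaw":0}])

```text
t: 9.22
tool_pos: [0.5137, -0.2224, 0.0235]
tool_rot: [0.899, 0.439, 0.001, 0.001]
force: [-0.9, -0.2, 7.7]
grip_width: 0.0127
finger_force: 59.2
```

Call:
carry_out(plan=[{"gripper":0,"dx":0,"dy":0,"dz":-0.5,"yaw":0},{"gripper":0,"dx":0,"dy":0,"dz":-1,"yaw":0},{"gripper":0,"dx":0,"dy":0,"dz":-1,"yaw":0},{"gripper":0,"dx":0,"dy":0,"dz":-1,"yaw":0},{"gripper":0,"dx":0,"dy":0,"dz":-1,"yaw":0},{"gripper":0,"dx":0,"dy":0,"dz":-1,"yaw":0},{"gripper":0,"dx":0,"dy":0,"dz":-0.3,"yaw":0},{"gripper":0,"dx":0,"dy":0,"dz":0,"yaw":0}])

```text
t: 9.88
tool_pos: [0.5139, -0.2225, 0.1992]
tool_rot: [0.899, 0.439, 0.002, 0.002]
force: [0.5, -0.3, -0.6]
grip_width: 0.0128
finger_force: 58.7
```

Call:
carry_out(plan=[{"gripper":0,"dx":0.84,"dy":-0.43,"dz":0,"yaw":0},{"gripper":0,"dx":0.84,"dy":-0.43,"dz":0,"yaw":0},{"gripper":0,"dx":0.84,"dy":-0.43,"dz":0,"yaw":0},{"gripper":0,"dx":0.84,"dy":-0.43,"dz":0,"yaw":0},{"gripper":0,"dx":0.84,"dy":-0.43,"dz":0,"yaw":0},{"gripper":0,"dx":0.84,"dy":-0.43,"dz":0,"yaw":0},{"gripper":0,"dx":0.84,"dy":-0.43,"dz":0,"yaw":0},{"gripper":0,"dx":0.84,"dy":-0.43,"dz":0,"yaw":0},{"gripper":0,"dx":0.84,"dy":-0.43,"dz":0,"yaw":0},{"gripper":0,"dx":0.84,"dy":-0.43,"dz":0,"yaw":0},{"gripper":0,"dx":0,"dy":0,"dz":0,"yaw":0}])

```text
t: 10.8
tool_pos: [0.566, 0.06, 0.1943]
tool_rot: [0.898, 0.44, -0.001, -0.001]
force: [-1.1, 0.9, -0.3]
grip_width: 0.0126
finger_force: 58.7
```

Call:
carry_out(plan=[{"gripper":0,"dx":0,"dy":0,"dz":0,"yaw":0.0358},{"gripper":0,"dx":0,"dy":0,"dz":0,"yaw":0.0358},{"gripper":0,"dx":0,"dy":0,"dz":0,"yaw":0.0358},{"gripper":0,"dx":0,"dy":0,"dz":0,"yaw":0.0358},{"gripper":0,"dx":0,"dy":0,"dz":0,"yaw":0.0358},{"gripper":0,"dx":0,"dy":0,"dz":0,"yaw":0.0358},{"gripper":0,"dx":0,"dy":0,"dz":0,"yaw":0.0358},{"gripper":0,"dx":0,"dy":0,"dz":0,"yaw":0.0358},{"gripper":0,"dx":0,"dy":0,"dz":0,"yaw":0.0358},{"gripper":0,"dx":0,"dy":0,"dz":0,"yaw":0.0358},{"gripper":0,"dx":0,"dy":0,"dz":0,"yaw":0},{"gripper":0,"dx":0,"dy":0,"dz":0,"yaw":0}])

```text
t: 11.8
tool_pos: [0.5658, 0.0557, 0.195]
tool_rot: [0.994, -0.106, -0.001, 0.0]
force: [-0.3, -0.8, 0.0]
grip_width: 0.0125
finger_force: 58.7
```

```bash
python3 - <<'E'
from h import *
s=env.get_state(); Rm=R.from_quat(s['tool_rot']).as_matrix(); print(s['t'],s['tool_pos'],s['joints'].round(2),Rm[:2].round(3),np.degrees(np.arctan2(Rm[1,0],Rm[0,0])))
c=cap('wrist'); save(c,'w6.png'); np.savez('w6.npz',**{k:c[k] for k in('img','E','K','D')})
E
```

```text
11.8 [0.5658291  0.05571408 0.19504014] [ 0.03  0.37  1.51 -0.    1.26  1.82] [[ 0.977 -0.211 -0.002]
 [-0.211 -0.977 -0.   ]] -12.177866373427928
```

View pics/w6.png

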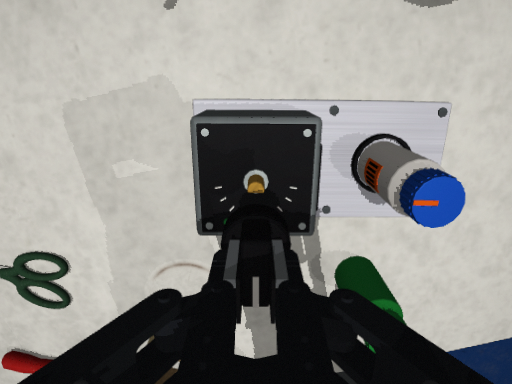

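The held knob hides the lower part of the tower. The shaft tip shows at (256,187), and the tower screws are at (205,132), (307,132), (209,226) and (302,226). The jar's mark looks square to the window.

```bash
python3 - <<'E'
from h import *
c=dict(np.load('w6.npz')); s=env.get_state(); Rm=R.from_quat(s['tool_rot']).as_matrix()
g=cv2.cvtColor(c['img'],cv2.COLOR_RGB2GRAY)
def cen(x,y,r=7):
    w=g[y-r:y+r+1,x-r:x+r+1].astype(float); w=np.where(w>110,w,0); Y,X=np.mgrid[y-r:y+r+1,x-r:x+r+1]; return (X*w).sum()/w.sum(),(Y*w).sum()/w.sum()
sc=[cen(*p) for p in((205,132),(307,132),(209,226),(302,226))]; print(np.round(sc,1))
T=plane(c,sc,.079); print(T.round(4)); m=T.mean(0); az=lambda v:np.degrees(np.arctan2(v[1],v[0]))
print('centre',m,'y az',az(T[0]-T[1]),az(T[2]-T[3]),az(T[0]-T[2])+90,az(T[1]-T[3])+90)
b=mask(c,(10,28),110,60,(240,165,275,205)); p=pts(b); print('brass',p.min(0),p.max(0))
H=c['img'][168:202,242:272].max(2); print(H)
d=m-s['tool_pos']; print('shift/30',(Rm.T@d)/.03)
E
```

```text
[[204.4 132. ]
 [307.1 132.5]
 [  nan   nan]
 [  nan   nan]]
[[0.6191 0.0871 0.079 ]
 [0.601  0.0046 0.079 ]
 [   nan    nan    nan]
 [   nan    nan    nan]]
centre [nan nan nan] y az 77.64372426217493 nan nan nan
brass [247. 175.] [264. 192.]
[[20 21 20 ... 24 25 24]
 [22 21 23 ... 25 23 26]
 [22 21 23 ... 24 26 24]
 ...
 [14 14 13 ... 15 12 13]
 [13 14 12 ... 12 14 16]
 [14 14 13 ... 14 12 15]]
shift/30 [nan nan nan]<stdin>:5: RuntimeWarning: invalid value encountered in scalar divide
```

```bash
python3 - <<'E'
from h import *
c=dict(np.load('w6.npz')); s=env.get_state(); Rm=R.from_quat(s['tool_rot']).as_matrix()
g=cv2.cvtColor(c['img'],cv2.COLOR_RGB2GRAY)
def cen(x,y,r=6):
    w=g[y-r:y+r+1,x-r:x+r+1].astype(float); w=np.where(w>(w.max()+np.median(w))/2,w,0); Y,X=np.mgrid[y-r:y+r+1,x-r:x+r+1]; return (X*w).sum()/w.sum(),(Y*w).sum()/w.sum()
sc=[cen(*p) for p in((205,132),(307,132),(209,226),(302,226))]; print(np.round(sc,1))
T=plane(c,sc,.079); m=T.mean(0); print(T.round(4),m)
X=np.array([.9767,-.2147,0]); F=plane(c,[(256,193)],.102)[0]+.003*X; print('tip',F)
for q in(m,F): print('shift/30',(Rm.T@(q-s['tool_pos']))/.03)
E
```

```text
[[204.4 132. ]
 [307.1 132.5]
 [208.9 225.5]
 [301.8 225.9]]
[[0.6191 0.0871 0.079 ]
 [0.601  0.0046 0.079 ]
 [0.5365 0.1051 0.079 ]
 [0.5184 0.0225 0.079 ]] [0.56872535 0.05482092 0.079     ]
tip [0.56905359 0.05443931 0.102     ]
shift/30 [0.10314921 0.00934097 3.87598269]
shift/30 [0.11553577 0.01973477 3.10930295]
```

Call:
carry_out(plan=[{"gripper":0,"dx":0.11,"dy":0.015,"dz":0.6,"yaw":0},{"gripper":0,"dx":0,"dy":0,"dz":0.7,"yaw":0},{"gripper":0,"dx":0,"dy":0,"dz":0.7,"yaw":0},{"gripper":0,"dx":0,"dy":0,"dz":0.13,"yaw":0},{"gripper":0,"dx":0,"dy":0,"dz":0,"yaw":0},{"gripper":0,"dx":0,"dy":0,"dz":0,"yaw":0},{"gripper":0,"dx":0,"dy":0,"dz":0,"yaw":0}])

```text
t: 12.43
tool_pos: [0.5699, 0.0549, 0.1337]
tool_rot: [0.994, -0.107, 0.001, -0.0]
force: [0.4, -0.3, -1.0]
grip_width: 0.0125
finger_force: 58.7
```

Call:
carry_out(plan=[{"gripper":0,"dx":0,"dy":0,"dz":0.05,"yaw":0},{"gripper":0,"dx":0,"dy":0,"dz":0.05,"yaw":0},{"gripper":0,"dx":0,"dy":0,"dz":0.05,"yaw":0},{"gripper":0,"dx":0,"dy":0,"dz":0.05,"yaw":0},{"gripper":0,"dx":0,"dy":0,"dz":0.05,"yaw":0},{"gripper":0,"dx":0,"dy":0,"dz":0,"yaw":0},{"gripper":0,"dx":0,"dy":0,"dz":0,"yaw":0}])

```text
t: 13.02
tool_pos: [0.5693, 0.0548, 0.1247]
tool_rot: [0.994, -0.108, -0.0, 0.0]
force: [0.5, 0.3, -0.7]
grip_width: 0.0129
finger_force: 58.7
```

Call:
carry_out(plan=[{"gripper":0,"dx":0,"dy":0,"dz":0.05,"yaw":0},{"gripper":0,"dx":0,"dy":0,"dz":0.05,"yaw":0},{"gripper":0,"dx":0,"dy":0,"dz":0.05,"yaw":0},{"gripper":0,"dx":0,"dy":0,"dz":0,"yaw":0},{"gripper":0,"dx":0,"dy":0,"dz":0,"yaw":0},{"gripper":0,"dx":0,"dy":0,"dz":0,"yaw":0}])

```text
t: 13.52
tool_pos: [0.5694, 0.0548, 0.1203]
tool_rot: [0.994, -0.108, -0.0, -0.0]
force: [0.3, 0.8, -0.7]
grip_width: 0.0125
finger_force: 58.7
```

Call:
carry_out(plan=[{"gripper":0,"dx":0,"dy":0,"dz":0.05,"yaw":0},{"gripper":0,"dx":0,"dy":0,"dz":0.05,"yaw":0},{"gripper":0,"dx":0,"dy":0,"dz":0.05,"yaw":0},{"gripper":0,"dx":0,"dy":0,"dz":0.05,"yaw":0},{"gripper":0,"dx":0,"dy":0,"dz":0.05,"yaw":0},{"gripper":0,"dx":0,"dy":0,"dz":0.05,"yaw":0},{"gripper":0,"dx":0,"dy":0,"dz":0,"yaw":0},{"gripper":0,"dx":0,"dy":0,"dz":0,"yaw":0},{"gripper":0,"dx":0,"dy":0,"dz":0,"yaw":0}])

```text
t: 14.27
tool_pos: [0.5694, 0.0548, 0.1113]
tool_rot: [0.994, -0.108, 0.0, -0.0]
force: [-0.2, -0.6, -0.4]
grip_width: 0.0128
finger_force: 58.7
```

Call:
carry_out(plan=[{"gripper":0,"dx":0,"dy":0,"dz":0.05,"yaw":0},{"gripper":0,"dx":0,"dy":0,"dz":0.05,"yaw":0},{"gripper":0,"dx":0,"dy":0,"dz":0,"yaw":0},{"gripper":0,"dx":0,"dy":0,"dz":0,"yaw":0},{"gripper":0,"dx":0,"dy":0,"dz":0,"yaw":0}])

```text
t: 14.68
tool_pos: [0.5695, 0.0548, 0.1085]
tool_rot: [0.994, -0.108, 0.0, -0.0]
force: [-0.1, 0.7, 2.3]
grip_width: 0.0128
finger_force: 59.1
```

Call:
carry_out(plan=[{"gripper":0,"dx":0,"dy":0,"dz":0.05,"yaw":0},{"gripper":0,"dx":0,"dy":0,"dz":0.05,"yaw":0},{"gripper":0,"dx":0,"dy":0,"dz":0,"yaw":0},{"gripper":0,"dx":0,"dy":0,"dz":0,"yaw":0},{"gripper":0,"dx":0,"dy":0,"dz":0,"yaw":0}])

```text
t: 15.1
tool_pos: [0.5695, 0.0548, 0.1055]
tool_rot: [0.994, -0.108, 0.0, -0.0]
force: [-0.2, 0.3, 5.8]
grip_width: 0.0128
finger_force: 59.4
```

```bash
python3 - <<'E'
from h import *
F=[]
for i in range(6): cap('side'); s=env.get_state(); F.append(s['force'])
print(s['t'],s['tool_pos'],np.mean(F,0),np.std(F,0),s['wrist_torque'])
E
```

```text
15.4 [0.56951163 0.05483369 0.1054474 ] [0.28469748 0.19099198 5.37415613] [0.63429732 0.35657241 0.39979242] [-0.0458096  -0.04558513  0.00541865]
```

Call:
carry_out(plan=[{"gripper":0,"dx":0,"dy":0,"dz":0.03,"yaw":0},{"gripper":0,"dx":0,"dy":0,"dz":0.027,"yaw":0},{"gripper":0,"dx":0,"dy":0,"dz":0,"yaw":0},{"gripper":0,"dx":0,"dy":0,"dz":0,"yaw":0},{"gripper":0,"dx":0,"dy":0,"dz":0,"yaw":0}])

```text
t: 15.82
tool_pos: [0.5695, 0.0548, 0.1039]
tool_rot: [0.994, -0.108, 0.0, -0.0]
force: [-0.6, 0.4, 6.2]
grip_width: 0.0127
finger_force: 59.6
```

```bash
python3 - <<'E'
from h import *
F=[]
for i in range(8): c=cap('wrist'); s=env.get_state(); F.append(s['force'])
print(s['t'],s['tool_pos'],np.mean(F,0),np.std(F,0)); save(c,'w7.png')
E
```

```text
16.2167 [0.56953955 0.05483654 0.10389177] [-0.6436084   0.19378326  6.98789275] [0.16484749 0.43049432 0.48301726]
```

View pics/w7.png

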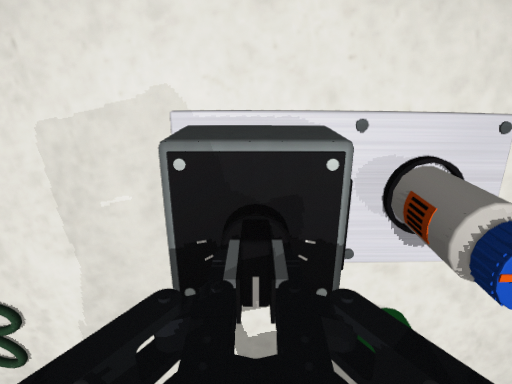

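The knob sits on the shaft, and the spring force of about 7 N matches roughly 6 mm of travel. The jar still stands in its cup with its mark, at (418,215), towards the window.

```bash
python3 -c "
from station import env
print(env.finish_job())"
```

```text
the job is handed in; nothing more can be done
None
```

The job is handed in at about 16 s: the jar stands in its cup with its mark facing the window to within about 1 degree, and the gripper is still holding the knob home on the shaft, pressed down about 6 of 7 mm (estimated from spring force and height).

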